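Set the mirror-gap dial and check the gap with a blade gauge

TASK

Turn the dial of the gap fixture so that its pointer is on the long mark, then take the black-handled blade gauge out of the stand and slide it gently, upright, straight down between the two plates until it drags snugly and the dark line on the blade is about level with the plates' top edges. Finish holding the gauge still at that depth, not let go, with the dial still on its mark, and leave everything else where it is.

Things in the scene. Friction and masses are not known exactly. Their poses are not given: they have to be found in the camera images.
- gap_fixture: dark steel base 110 x 230 x 20 mm, fixed to the bench; on it a floating slide carries two upright aluminium plates and, to their left (+y of its frame), a grey block (88 x 90 mm, top at 55 mm) with the dial. Origin on the bench under the middle of the gap. x is across the gap (plate to plate), y along the plates, z up. The base spans y -55 to +175 mm.
- gap_top (a point): middle of the gap at the plates' top edges (90 mm above the bench); same axes as the fixture. Plates 50 mm wide along y. Bevelled mouth: about 15 mm open at the top, narrowing evenly over 20 mm of depth to parallel faces that go on to 55 mm depth; floor 62 mm down. Dial on the long mark: parallel faces 1.0 mm apart. The slide with plates and dial floats 5 mm either way along x on a soft spring (0.4 N/mm).
- sprung_plate: the plate on the +x side of the gap; the dial moves it (2.5 mm per rad, towards the other plate), and the blade pushes it back against its springs (3 N per mm), so that the blade drags with some 4 to 10 N from about 20 mm depth on. Origin within 5 mm of the fixture's origin.
- dial (a joint): angle of the dial, rad, growing clockwise seen from above. The scale runs from 0 in 0.34 rad ticks; the one long thick mark is at 1.70 rad, where the pointer looks along +x of the fixture. Turning it clockwise closes the gap. It stays where it is left; friction about 0.05 N m.
- dial_grip (a point): on the dial's axis (120 mm along +y from the gap's middle), 82 mm above the bench, in the middle of the useful grip height of its bar. x points along the bar to the pointer end (white line). The bar is 40 mm long, 12 mm thick, and stands from 62 to 92 mm above the bench, over a 48 mm wide round skirt.
- stand: fixed wooden block 60 (x) x 150 (y) x 85 mm (z) with two upright slots, at y +40 and -40 mm of its frame; origin under its centre. The gauge stands in one slot, the scraper in the other; either may be in either.
- gauge: blade gauge, 70 g: flat black handle 14 (x) x 34 (y) x 56 mm (z) and below it a steel blade 2.5 mm thick (x), 20 mm wide (y), 78 mm long, with a dark line across it 36 mm above its tip. Origin at the handle's centre, z up along the handle. At the start it stands upright in a stand slot with the handle's underside on the stand's top, so the origin is 113 mm above the bench.
- gauge_tip (a point): middle of the blade's lower end, 106 mm below the handle's centre.
- scraper: a similar tool in the other slot of the stand: round pale wooden handle 24 mm across and 40 mm tall over a short narrow blade; bystander (origin at the handle's centre)
- tape_roll: roll of tape lying flat, 90 mm across, 24 mm high, beyond the fixture; bystander
- bottle: small amber bottle, 40 mm across, 85 mm high, beyond the fixture; bystander
- meter: hand-held power meter lying on its back, 170 x 90 x 45 mm, left of the fixture; bystander
- screwdriver: screwdriver lying beyond the stand; bystander
- screw_tray: shallow tray of screws, 80 x 60 x 20 mm, on the robot's side of the stand; bystander
- power_head: black 90 mm cube with a fan grille, right of the stand; bystander
Not all that is in view belongs to the job. What is meant by the gauge is not pink or turquoise, and is the smaller of those in its own colour.

How it is judged (in metres and radians):
On the way, in this order (a step that is already met when the one before it is completed fails the run):
1. the dial's pointer is on the long mark, the gauge still outside the gap (value of joint dial between 1.56 and 1.84 rad and distance between gauge_tip and gap_top above 0.05 m), for 0.3 s.
2. the blade enters the gap between the plates, with the dial on the mark (value of joint dial between 1.56 and 1.84 rad and z of gauge_tip in the frame of gap_top below -0.012 m and horizontal distance between gauge_tip and gap_top below 0.018 m), for 0.1 s.
At the end, for the whole second after the job is handed in: Dial at 1.70 rad within 0.14; blade tip 27 to 45 mm below the plates' top edges (line level within 9 mm), within 14 mm of mid-width, and upright within 7 degrees; the sprung plate presses on the blade with 1.5 to 20 N; the gauge is held in the fingers and still (value of joint dial between 1.56 and 1.84 rad and z of gauge_tip in the frame of gap_top between -0.045 and -0.027 m and y of gauge_tip in the frame of gap_top between -0.014 and 0.014 m and x of gauge_tip in the frame of gap_top between -0.008 and 0.008 m and angle between gauge's own z axis and vertical below 0.12 rad and contact force between gauge and sprung_plate between 1.5 and 20 N and contact force between the fingers and gauge above 2 N and linear speed of gauge below 0.01 m/s); the arm keeps its last pose, push and grip.
It fails at once if a bystander disturbed (moved more than 25 mm) (distance of any of scraper, tape_roll, bottle, meter, screwdriver, screw_tray, power_head from where it was at the start of the episode above 0.025 m).
It fails at once if the plates rammed with the gauge (over 60 N) (contact force between gauge and gap_fixture above 60 N).
It also fails if it takes over 61 s, if anything falls off the work surface, if the arm or the gripper's body presses on something with over 40 N, if the wrist force passes 120 N, or if a joint passes its speed limit or range.

ROBOT

A 6-joint arm with a two-finger parallel gripper is mounted at the origin on the work surface. World frame = base frame: x ahead of the robot, y to its left, z up, the work surface at z = 0. Lengths are in m, angles in degrees, forces in N, time in s.
With the tool pointing down it reaches from about 0.4 to 0.825 m from the base axis. Payload 7 kg.
Tool frame: the origin (TCP) lies midway between the tips of the shut fingers; the grasp point (between the pads) lies 19 mm behind it (ctrl.hold_point_z is the distance from the TCP to the grasp point, in m); z points along the fingers, y is the line along which they close (so a half turn about z gives the same grasp; the last joint's range is limited). The gripper opens to 88 mm and grips with 3 to 60 N. Pads are 19 mm wide; open, the fingers measure 130 mm over their backs; the gripper's body (78 mm by 193 mm) begins 47 mm behind the grasp point.
Start: joints at [82.798, 20.546, 0.682, 0, -70.136, -16.507], TCP at [0.271, 0.618, 0.227] pointing down, gripper open.
Joint ranges: [-176.03, 176.03], [-82.01, 121.73], [-58.28, 71.71], [-173.87, 95.51], [-174.79, -0.11], [-173.66, 173.66]. Speed limits (degrees/s): [136.94, 136.94, 172.46, 180, 180, 180].

INTERFACE

Orientations are given as [roll, pitch, yaw] about the fixed x, y, z axes, in that order (R = Rz(yaw) Ry(pitch) Rx(roll)).
In Python, from plant import ctrl gives the robot as it stands.
- The arm moves only by the tool apply_moves, never from a script. Its argument "deltas" is a list of rows, each an object with "fingers": the finger opening in mm, from 0 to 87.6; "delta_pos": the shift along the tool's x, y, z in mm, a list of three; "angular": the turn, a rotation vector about the tool's x, y, z in degrees, a list of three. A call has 1 to 10 rows; each row is the pose to reach, as a shift and turn from the pose commanded when the call began, along the tool's axes at that moment; what a row does not reach only later rows make up. A row lasts 1/10 s, in which the tool goes at most 50 mm and 8.59 degrees, less where a joint would pass 70% of its speed; a pose out of reach is approached as far as the arm can. A call with a gripper value outside its range is refused whole. The fingers move at their own pace and stop on an object; the grip force is fixed at half the most. Time passes only in rows, so rows that repeat a pose let the fingers close. It gives the time, the measured TCP pose, the force, the opening and the grip force at its end, in the units of the state.
- ctrl.get_obs(): the state, without advancing time (a new reading comes with each control period).
- ctrl.snapshot(name): name is "scene" or "top" or "wrist"; returns the picture (480x640x3 uint8, red, green, blue); there is no depth.
- ctrl.camera_params(name): a dict with "fx", "fy", "cx", "cy" (pixels), "dist_coeffs" ([k1, k2, p1, p2, k3] as OpenCV has them; the pictures are not rectified), "cam_to_world" (4x4, takes a point from camera to world coordinates); the wrist camera has in their place "mount" (4x4, takes a point from camera to tool coordinates, whose origin is the TCP and whose axes are the flange's). Camera axes: x right, y up, looking along -z (the intrinsics and any distortion apply to the point x, -y, -z); pixel columns grow to the right and rows downward; lengths in m; the calibration is good to about 2 mm. A picture is of the moment at which its call begins: read the wrist's pose just before it. camera_params takes no time and is no camera call.
- ctrl.close_job(): hands the job in; it is judged then, once.
The state is a dict: "clock": time; "joint_pos": joint angles; "qvel": joint speeds; "tau": joint torques, N m; "tool_pos": TCP position; "orientation": TCP orientation; "force": force on the tool from outside, world axes, zero at the start; "moment": the same for the moment, N m; "opening": finger opening in m; "gripper_force": force on a finger pad.
Only numpy, scipy, OpenCV 4.12 (cv2) and the standard library are available. Lean on these libraries where they do the work, as an engineer would, in place of code of your own. Each camera call takes 0.05 s, during which the arm holds its last target. There are 200 camera calls.

## Working session

There is one attempt and no reset: what is moved stays moved. The work goes in short steps, Python scripts to look and compute and a tool call to move; the robot and the scene stay as the last step left them, time stands still between calls to the robot, and variables do not carry over. Pictures are saved under pics/ and viewed, at most 13 in all, crops included, and the job is handed in when it is done.

Besides the shell and the picture viewer there is one more tool, called after ">>>" as name([rows], argument=value, ...), one row to a line, values as JSON. apply_moves: Moves the arm, as the interface text tells. Its arguments: {"type":"object","properties":{"deltas":{"type":"array"}},"required":["deltas"]}

```bash
mkdir -p pics; cat > h.py <<'E'
import numpy as np, cv2
from scipy.spatial.transform import Rotation as R
from plant import ctrl
def toolT():
    o=ctrl.get_obs(); T=np.eye(4)
    T[:3,:3]=R.from_euler('xyz',o['orientation'],degrees=True).as_matrix(); T[:3,3]=o['tool_pos']; return T
def cam(n):
    p=ctrl.camera_params(n)
    C=toolT()@np.array(p['mount']) if 'mount' in p else np.array(p['cam_to_world'])
    K=np.array([[p['fx'],0,p['cx']],[0,p['fy'],p['cy']],[0,0,1.]]); return C,K,np.array(p['dist_coeffs'],float)
def snap(n,f):
    c=cam(n); im=cv2.cvtColor(np.array(ctrl.snapshot(n)),cv2.COLOR_RGB2BGR); cv2.imwrite('pics/'+f+'.png',im); return im,c
def ray(c,uv):
    C,K,d=c; q=cv2.undistortPoints(np.array(uv,float).reshape(-1,1,2),K,d)[:,0]
    v=np.c_[q[:,0],-q[:,1],-np.ones(len(q))]@C[:3,:3].T; return C[:3,3],v
def plane(c,uv,z):
    o,v=ray(c,uv); return o+v*((z-o[2])/v[:,2])[:,None]
def proj(c,P):
    C,K,d=c; P=(np.atleast_2d(P)-C[:3,3])@C[:3,:3]; P=P*[1,-1,-1]
    return cv2.projectPoints(P,np.zeros(3),np.zeros(3),K,d)[0][:,0]
def goto(pos,Rm=None):
    "delta in tool axes (mm, deg rotvec) to reach pose"
    T=toolT(); a=T[:3,:3].T@(np.array(pos)-T[:3,3])*1000
    w=R.from_matrix(T[:3,:3].T@Rm).as_rotvec(degrees=True) if Rm is not None else None
    return a.round(1),None if w is None else w.round(2)
E
python3 - <<'E'
from h import *
for n in('scene','top'):
    im,c=snap(n,n+'0'); print(n,c[0].round(3).tolist(),c[1][0,0],c[2])
print(ctrl.get_obs(), ctrl.hold_point_z)
a,b=[cv2.imread(f'pics/{n}0.png') for n in('scene','top')]
E
```

```text
scene [[0.37, -0.798, 0.476, 1.175], [0.929, 0.313, -0.197, -0.341], [0.008, 0.515, 0.857, 1.291], [0.0, 0.0, 0.0, 1.0]] 605.7454400312263 [-0.00596987  0.          0.          0.          0.        ]
top [[0.022, 0.99, -0.139, 0.35], [-1.0, 0.021, -0.009, -0.084], [-0.006, 0.139, 0.99, 1.331], [0.0, 0.0, 0.0, 1.0]] 547.3782721182921 [0.00861216 0.         0.         0.         0.        ]
{'clock': 0.1, 'joint_pos': array([ 8.27985508e+01,  2.05880228e+01,  6.39661385e-01, -1.72959378e-02,
       -7.01367278e+01, -1.65071828e+01]), 'qvel': array([ 0.03720535, -0.12502562,  0.17010153, -0.01760533,  0.06970695,
       -0.05140556]), 'tau': array([-1.73227516e-03, -5.84163952e+01,  2.93749827e+01,  7.01562077e+00,
        1.01455289e-02, -5.44896693e-05]), 'tool_pos': array([0.27125641, 0.6176211 , 0.22571481]), 'orientation': array([ 1.79913797e+02, -8.58902944e-03, -2.37145143e+01]), 'force': array([ 0.58516593,  0.31374154, -0.1739983 ]), 'moment': array([0.00711393, 0.00588914, 0.01748997]), 'gripper_force': 0.0, 'opening': 0.08730718931327247} 0.0188
```

View pics/top0.png

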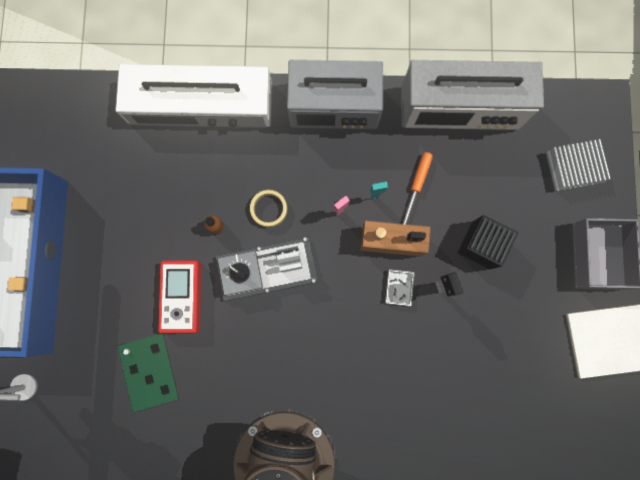

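View pics/scene0.png

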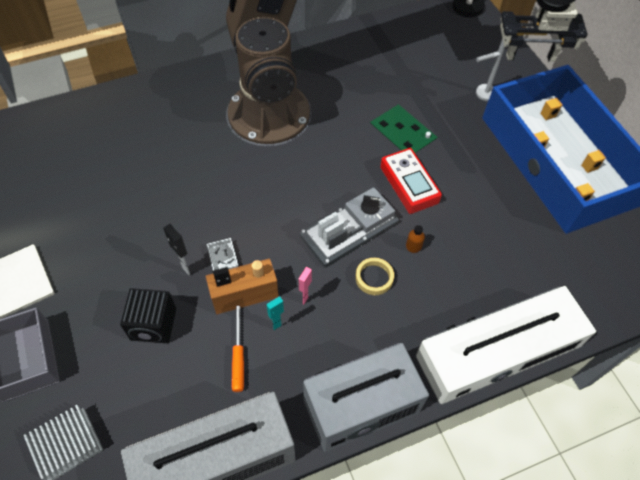

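Top view: the dial is near (238,270), the gap near (283,260), the stand at (396,238) with the black gauge in its right slot (416,236) and the scraper in the left one (381,233). The black gauge at (450,284) is the larger decoy. Next I'll turn these into rough positions.

```bash
python3 - <<'E'
from h import *
c=cam('top');
for n,uv,z in(('dial',(238,271),.09),('gap',(283,260),.09),('gauge',(416,236),.141),('scraper',(381,233),.125),('standL',(363,237),.085),('standR',(430,241),.085),('tray',(399,288),.02),('decoy',(450,284),.1)):
    P=plane(c,uv,z)[0]; print(n,P.round(3),np.hypot(*P[:2]).round(3))
print(proj(c,toolT()[:3,3]),proj(cam('scene'),toolT()[:3,3]))
print(ctrl.camera_params('wrist'))
for n,x0,x1,y0,y1 in(('top0',205,330,220,310),):
    im=cv2.imread(f'pics/{n}.png')[y0:y1,x0:x1]; cv2.imwrite('pics/crop0.png',cv2.resize(im,None,fx=6,fy=6,interpolation=cv2.INTER_CUBIC))
E
```

```text
dial [0.437 0.11  0.09 ] 0.451
gap [0.465 0.009 0.09 ] 0.465
gauge [ 0.519 -0.285  0.141] 0.592
scraper [ 0.526 -0.21   0.125] 0.567
standL [ 0.522 -0.173  0.085] 0.55
standR [ 0.516 -0.326  0.085] 0.611
tray [ 0.41  -0.265  0.02 ] 0.488
decoy [ 0.418 -0.368  0.1  ] 0.557
[[-31.69827739 344.12131032]] [[528.43515405  58.05989765]]
{'fx': 349.83104349884724, 'fy': 349.83104349884724, 'cx': 318.394525509518, 'cy': 247.64746617937135, 'dist_coeffs': array([-0.03005184,  0.        ,  0.        ,  0.        ,  0.        ]), 'mount': array([[-9.52673700e-04,  9.60468841e-01,  2.78385880e-01,
         7.57436229e-02],
       [ 9.99999438e-01,  7.85341729e-04,  7.12596861e-04,
        -4.26093289e-04],
       [ 4.65799032e-04,  2.78386403e-01, -9.60469049e-01,
        -1.58612927e-01],
       [ 0.00000000e+00,  0.00000000e+00,  0.00000000e+00,
         1.00000000e+00]])}
```

View pics/crop0.png

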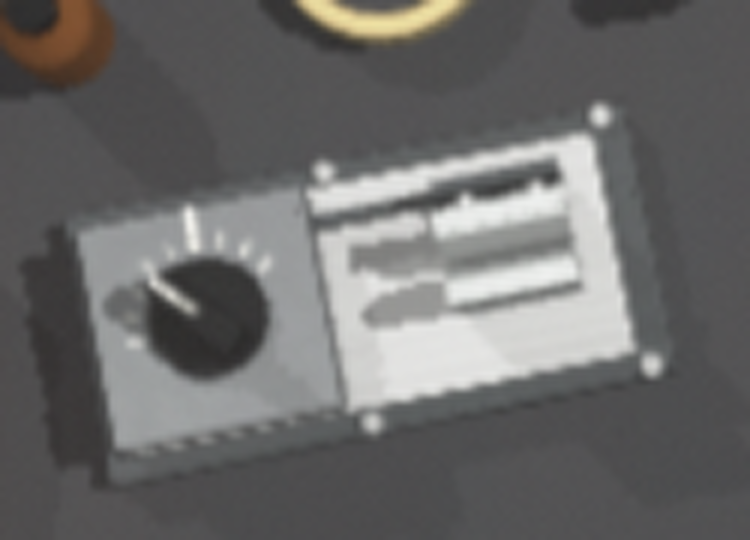

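The crop shows the dial's bar centre at about (237.8,272.2) with its pointer up-left, roughly 37° short of the long mark. The fixture's yaw is about 12–13°. I'll move above the dial with the tool yaw along the bar.

```bash
python3 - <<'E'
from h import *
c=cam('top')
s=np.array([[323,172],[600,115],[372,424],[652,364]])/6+[205,220]
P=plane(c,s,.022); d1=P[0]-P[1]; d2=P[2]-P[3]; print(P.round(4).tolist(),[np.degrees(np.arctan2(-d[0],d[1])) for d in(d1,d2)])
b=plane(c,np.array([[197,313],[148,273]])/6+[205,220],.092); d=b[1]-b[0]; print(b.round(4),np.degrees(np.arctan2(d[1],d[0])))
g=R.from_euler('xyz',[180,0,50],degrees=True).as_matrix()
print(goto([.437,.11,.2],g))
E
```

```text
[[0.4971, 0.0731, 0.022], [0.5226, -0.0375, 0.022], [0.3969, 0.0498, 0.022], [0.4231, -0.0608, 0.022]] [np.float64(12.973684178580928), np.float64(13.334870562229337)]
[[0.4346 0.1102 0.092 ]
 [0.4493 0.1294 0.092 ]] 52.51840143723159
(array([355.9, 398.1,  26.4]), array([ 8.000e-02,  5.000e-02, -7.371e+01]))
```

>>> apply_moves([
  {"fingers": 50, "delta_pos": [356, 398, 0], "angular": [0, 0, -74]},
  {"fingers": 50, "delta_pos": [356, 398, 0], "angular": [0, 0, -74]},
  {"fingers": 50, "delta_pos": [356, 398, 0], "angular": [0, 0, -74]},
  {"fingers": 50, "delta_pos": [356, 398, 0], "angular": [0, 0, -74]},
  {"fingers": 50, "delta_pos": [356, 398, 0], "angular": [0, 0, -74]},
  {"fingers": 50, "delta_pos": [356, 398, 0], "angular": [0, 0, -74]},
  {"fingers": 50, "delta_pos": [356, 398, 0], "angular": [0, 0, -74]},
  {"fingers": 50, "delta_pos": [356, 398, 0], "angular": [0, 0, -74]},
  {"fingers": 50, "delta_pos": [356, 398, 0], "angular": [0, 0, -74]},
  {"fingers": 50, "delta_pos": [356, 398, 0], "angular": [0, 0, -74]},
])

```text
clock: 1.1
tool_pos: [0.4249, 0.1467, 0.2267]
orientation: [-180.0, -0.0, 50.6]
force: [0.9, 0.4, -0.3]
opening: 0.05
gripper_force: 0.0
```

```bash
python3 - <<'E'
from h import *
g=R.from_euler('xyz',[180,0,52],degrees=True).as_matrix()
print(goto([.435,.110,.2],g), ctrl.get_obs()['clock'])
E
```

```text
(array([-22. ,  31.1,  26.7]), array([-0.  , -0.02, -1.44])) 1.1
```

>>> apply_moves([
  {"fingers": 50, "delta_pos": [-22, 31, 30], "angular": [0, 0, -1.5]},
  {"fingers": 50, "delta_pos": [-22, 31, 30], "angular": [0, 0, -1.5]},
  {"fingers": 50, "delta_pos": [-22, 31, 30], "angular": [0, 0, -1.5]},
])

```text
clock: 1.4
tool_pos: [0.4346, 0.1107, 0.1961]
orientation: [-180.0, 0.1, 51.6]
force: [0.4, 0.2, -0.0]
opening: 0.05
gripper_force: 0.0
```

```bash
python3 - <<'E'
from h import *
im,c=snap('wrist','w1'); o=ctrl.get_obs(); print(o['tool_pos'],o['orientation'],o['joint_pos'].round(1),proj(c,[[.4346,.1102,.092],[.4618,-.0067,.09]]))
np.save('c1.npy',c[0])
E
```

```text
[0.43496427 0.1117711  0.1967216 ] [1.79988853e+02 5.20302827e-03 5.17255324e+01] [ 3.97e+01  1.00e-01 -2.90e+01  0.00e+00 -6.09e+01  1.02e+02] [[318.43091276 247.54657368]
 [428.84932636 331.20784687]]
```

View pics/w1.png

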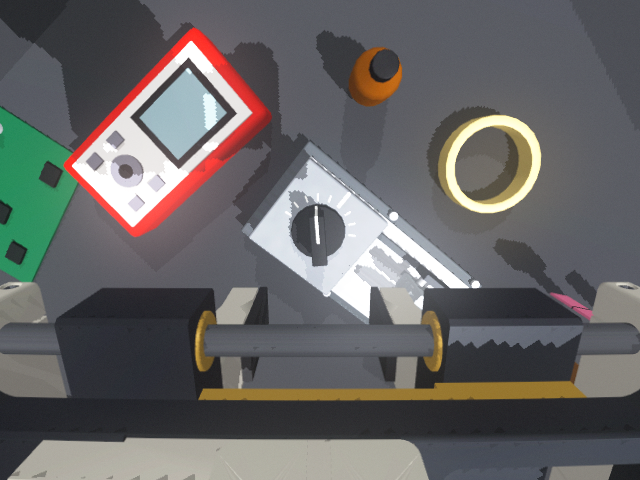

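The wrist view shows the bar standing upright in the image at column ~318 (rows 207–265), so the tool is aligned with it. I'll check where its centre is.

```bash
python3 - <<'E'
from h import *
c=(np.load('c1.npy'),)+cam('wrist')[1:]
P=plane(c,[[318,207],[318,243],[319,265]],.092); print(P.round(4))
d=P[0]-P[2]; print(np.degrees(np.arctan2(d[1],d[0])),np.linalg.norm(P[0]-P[2]),np.linalg.norm(P[0]-P[1]),(P[0]+P[2])/2)
im=cv2.imread('pics/w1.png')[170:300,240:400]; cv2.imwrite('pics/crop1.png',cv2.resize(im,None,fx=4.5,fy=4.5,interpolation=cv2.INTER_CUBIC))
E
```

```text
[[0.4542 0.1354 0.092 ]
 [0.4366 0.1133 0.092 ]
 [0.426  0.0986 0.092 ]]
52.54948416506259 0.046366440352138306 0.0282548623529962 [0.440093   0.11702669 0.092     ]
```

View pics/crop1.png

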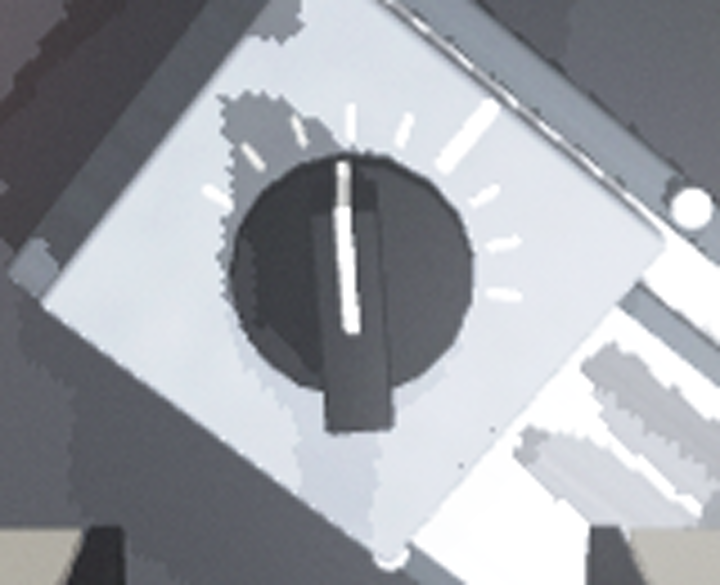

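```bash
python3 - <<'E'
from h import *
c=(np.load('c1.npy'),)+cam('wrist')[1:]
k=lambda p:np.array(p)/4.5+[240,170]
s=plane(c,k([[353,270]]),.062)[0]; print('skirt',s)
P=plane(c,k([[343,207],[360,430]]),.092); d=P[0]-P[1]; print(P.mean(0),np.linalg.norm(d),np.degrees(np.arctan2(d[1],d[0])))
m=plane(c,k([[440,168],[495,102]]),.055); d=m[1]-m[0]; print('mark',m,np.degrees(np.arctan2(d[1],d[0])))
d=m.mean(0)-s;print(np.degrees(np.arctan2(d[1],d[0])))
print(plane(c,k([[350,120]]),.055)-s)
A=(s+P.mean(0))/2; print(A)
g=R.from_euler('xyz',[180,0,54.5],degrees=True).as_matrix()
print(goto([A[0],A[1],.067],g))
E
```

```text
skirt [0.43893337 0.11565591 0.062     ]
[0.43758029 0.11431074 0.092     ] 0.04002047067122314 55.78448158685964
mark [[0.46346443 0.11973059 0.055     ]
 [0.47934294 0.1232641  0.055     ]] 12.545840417143157
10.198471322061302
[[ 0.01672502  0.02201413 -0.007     ]]
[0.43825683 0.11498332 0.077     ]
(array([  4.6,   0.6, 129.7]), array([ 0.01,  0.01, -2.77]))
```

>>> apply_moves([
  {"fingers": 50, "delta_pos": [4.5, 0.5, 50], "angular": [0, 0, -3]},
  {"fingers": 50, "delta_pos": [4.5, 0.5, 100], "angular": [0, 0, -3]},
  {"fingers": 50, "delta_pos": [4.5, 0.5, 120], "angular": [0, 0, -3]},
  {"fingers": 40, "delta_pos": [4.5, 0.5, 129], "angular": [0, 0, -3]},
  {"fingers": 10, "delta_pos": [4.5, 0.5, 129], "angular": [0, 0, -3]},
  {"fingers": 0, "delta_pos": [4.5, 0.5, 129], "angular": [0, 0, -3]},
  {"fingers": 0, "delta_pos": [4.5, 0.5, 129], "angular": [0, 0, -3]},
  {"fingers": 0, "delta_pos": [4.5, 0.5, 129], "angular": [0, 0, -3]},
])

```text
clock: 2.25
tool_pos: [0.4386, 0.1157, 0.0688]
orientation: [180.0, -0.1, 54.8]
force: [0.6, -0.4, 0.0]
opening: 0.0153
gripper_force: 0.0
```

>>> apply_moves([
  {"fingers": 0, "delta_pos": [0, 0, 0], "angular": [0, 0, 0]},
  {"fingers": 0, "delta_pos": [0, 0, 0], "angular": [0, 0, 0]},
  {"fingers": 0, "delta_pos": [0, 0, 0], "angular": [0, 0, 0]},
  {"fingers": 0, "delta_pos": [0, 0, 0], "angular": [0, 0, 7]},
  {"fingers": 0, "delta_pos": [0, 0, 0], "angular": [0, 0, 14]},
  {"fingers": 0, "delta_pos": [0, 0, 0], "angular": [0, 0, 21]},
  {"fingers": 0, "delta_pos": [0, 0, 0], "angular": [0, 0, 28]},
  {"fingers": 0, "delta_pos": [0, 0, 0], "angular": [0, 0, 35]},
  {"fingers": 0, "delta_pos": [0, 0, 0], "angular": [0, 0, 42]},
  {"fingers": 0, "delta_pos": [0, 0, 0], "angular": [0, 0, 42]},
])

```text
clock: 3.25
tool_pos: [0.4387, 0.1146, 0.0686]
orientation: [179.9, -0.1, 12.6]
force: [0.2, -3.4, 8.0]
opening: 0.0119
gripper_force: 30.0
```

>>> apply_moves([
  {"fingers": 0, "delta_pos": [0, 0, 0], "angular": [0, 0, 0]},
  {"fingers": 0, "delta_pos": [0, 0, 0], "angular": [0, 0, 0]},
  {"fingers": 40, "delta_pos": [0, 0, 0], "angular": [0, 0, 0]},
  {"fingers": 40, "delta_pos": [0, 0, 0], "angular": [0, 0, 0]},
  {"fingers": 40, "delta_pos": [0, 0, 0], "angular": [0, 0, 0]},
  {"fingers": 40, "delta_pos": [0, 0, -50], "angular": [0, 0, 0]},
  {"fingers": 40, "delta_pos": [0, 0, -100], "angular": [0, 0, 0]},
  {"fingers": 40, "delta_pos": [0, 0, -130], "angular": [0, 0, 0]},
  {"fingers": 40, "delta_pos": [0, 0, -130], "angular": [0, 0, 0]},
  {"fingers": 40, "delta_pos": [0, 0, -130], "angular": [0, 0, 0]},
])

```text
clock: 4.25
tool_pos: [0.4379, 0.1153, 0.198]
orientation: [-179.9, -0.1, 12.8]
force: [-1.0, -0.6, -0.6]
opening: 0.0397
gripper_force: 0.0
```

```bash
python3 - <<'E'
from h import *
im,c=snap('wrist','w2'); np.save('c2.npy',c[0]); o=ctrl.get_obs(); print(o['tool_pos'],o['orientation'],o['joint_pos'].round(1))
cv2.imwrite('pics/crop2.png',cv2.resize(im[150:400,220:560],None,fx=2.3,fy=2.3,interpolation=cv2.INTER_CUBIC))
E
```

```text
[0.43736956 0.11486627 0.1970442 ] [-1.79992259e+02  4.35230509e-02  1.27801151e+01] [ 39.8   0.4 -28.6  -0.  -61.   63. ]
```

View pics/crop2.png

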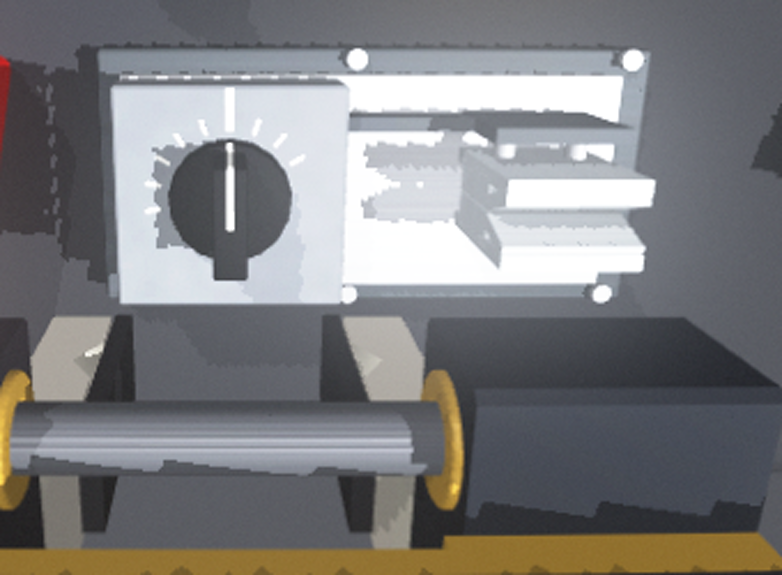

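The pointer line lies right on the long mark. Next I'll go over the gap with the insertion yaw (-77°) and look along the plates.

```bash
python3 - <<'E'
from h import *
g=R.from_euler('xyz',[180,0,-77],degrees=True).as_matrix()
print(goto([.465,-.002,.2],g))
E
```

```text
(array([  1.1, 120.1,  -3. ]), array([3.000e-02, 4.000e-02, 8.978e+01]))
```

>>> apply_moves([
  {"fingers": 60, "delta_pos": [1, 120, -3], "angular": [0, 0, 89.8]},
  {"fingers": 60, "delta_pos": [1, 120, -3], "angular": [0, 0, 89.8]},
  {"fingers": 60, "delta_pos": [1, 120, -3], "angular": [0, 0, 89.8]},
  {"fingers": 60, "delta_pos": [1, 120, -3], "angular": [0, 0, 89.8]},
  {"fingers": 60, "delta_pos": [1, 120, -3], "angular": [0, 0, 89.8]},
  {"fingers": 60, "delta_pos": [1, 120, -3], "angular": [0, 0, 89.8]},
  {"fingers": 60, "delta_pos": [1, 120, -3], "angular": [0, 0, 89.8]},
  {"fingers": 60, "delta_pos": [1, 120, -3], "angular": [0, 0, 89.8]},
  {"fingers": 60, "delta_pos": [1, 120, -3], "angular": [0, 0, 89.8]},
  {"fingers": 60, "delta_pos": [1, 120, -3], "angular": [0, 0, 89.8]},
])

```text
clock: 5.3
tool_pos: [0.4645, -0.002, 0.1988]
orientation: [179.8, -0.0, -73.5]
force: [-0.2, 0.4, 0.2]
opening: 0.06
gripper_force: 0.0
```

>>> apply_moves([
  {"fingers": 60, "delta_pos": [0, 0, 0], "angular": [0, 0, 4]},
  {"fingers": 60, "delta_pos": [0, 0, 0], "angular": [0, 0, 4]},
  {"fingers": 60, "delta_pos": [0, 0, 0], "angular": [0, 0, 4]},
])

```text
clock: 5.6
tool_pos: [0.4649, -0.0019, 0.1995]
orientation: [179.9, -0.0, -77.0]
force: [-0.3, 0.4, 0.2]
opening: 0.0597
gripper_force: 0.0
```

```bash
python3 - <<'E'
from h import *
im,c=snap('wrist','w3'); np.save('c3.npy',c[0]); o=ctrl.get_obs(); print(o['tool_pos'],o['orientation'],o['joint_pos'].round(1), proj(c,[.465,-.002,.09]))
cv2.imwrite('pics/crop3.png',cv2.resize(im[130:320,190:450],None,fx=3,fy=3,interpolation=cv2.INTER_CUBIC))
E
```

```text
[ 0.46507501 -0.00187675  0.19975149] [ 1.79905036e+02 -1.48365471e-02 -7.70316145e+01] [ 24.1   1.7 -27.   -0.  -61.4 -11.2] [[319.115626   244.34771296]]
```

View pics/crop3.png

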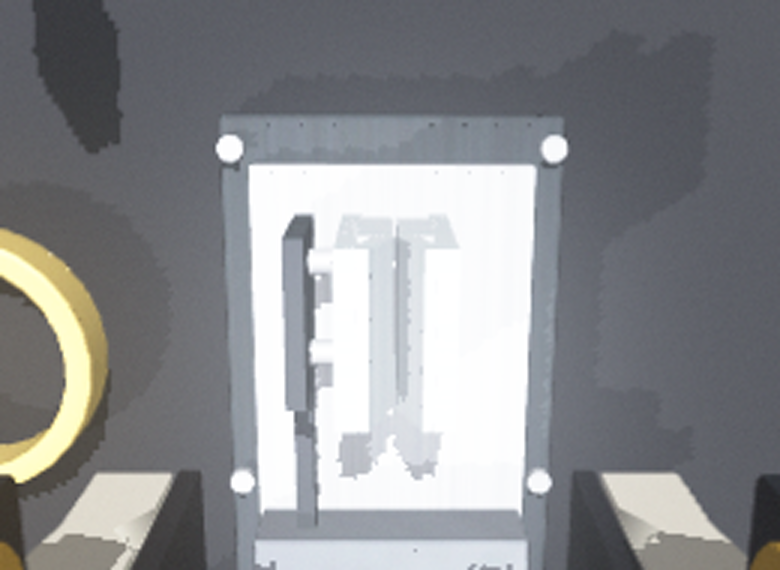

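Looking along the gap, the plate tops' inner edges are at crop columns 369 and 424, rows 248–432, and the slit is near column 399. Computing the gap centre and the move to the stand.

```bash
python3 - <<'E'
from h import *
c=(np.load('c3.npy'),)+cam('wrist')[1:]
k=lambda p:np.array(p)/3+[190,130]
P=plane(c,k([[369,248],[424,248],[369,432],[424,432],[396.5,340]]),.09); print(P.round(4).tolist())
d=P[0]+P[1]-P[2]-P[3]; print('yaw',np.degrees(np.arctan2(d[0],-d[1])),'mouth',np.linalg.norm(P[0]-P[1]),'w',np.linalg.norm(P[0]-P[2]))
print('slit@70',plane(c,k([[401,340]]),.065))
g=R.from_euler('xyz',[180,0,-92],degrees=True).as_matrix()
print(goto([.519,-.24,.22],g))
E
```

```text
[[0.4753, -0.0258, 0.09], [0.4615, -0.029, 0.09], [0.4642, 0.0236, 0.09], [0.4496, 0.0203, 0.09], [0.4628, -0.0034, 0.09]]
yaw 13.095701776178522 mouth 0.0142237927790834 w 0.05064438107984365
slit@70 [[0.45968731 0.00301934 0.065     ]]
(array([244.2,   0.9, -20.2]), array([ 0.09, -0.03, 14.97]))
```

>>> apply_moves([
  {"fingers": 70, "delta_pos": [288, 11, -30], "angular": [0, 0, 15]},
  {"fingers": 70, "delta_pos": [288, 11, -30], "angular": [0, 0, 15]},
  {"fingers": 70, "delta_pos": [288, 11, -30], "angular": [0, 0, 15]},
  {"fingers": 70, "delta_pos": [288, 11, -30], "angular": [0, 0, 15]},
  {"fingers": 70, "delta_pos": [288, 11, -30], "angular": [0, 0, 15]},
  {"fingers": 70, "delta_pos": [288, 11, -30], "angular": [0, 0, 15]},
  {"fingers": 70, "delta_pos": [288, 11, -30], "angular": [0, 0, 15]},
  {"fingers": 70, "delta_pos": [288, 11, -30], "angular": [0, 0, 15]},
  {"fingers": 70, "delta_pos": [288, 11, -30], "angular": [0, 0, 15]},
])

```text
clock: 6.55
tool_pos: [0.5184, -0.2844, 0.2301]
orientation: [179.9, 0.0, -92.1]
force: [-0.3, -0.2, -0.1]
opening: 0.0698
gripper_force: 0.0
```

```bash
python3 - <<'E'
from h import *
im,c=snap('wrist','w4'); np.save('c4.npy',c[0]); o=ctrl.get_obs(); print(o['tool_pos'],o['orientation'],o['joint_pos'].round(1), proj(c,[.519,-.285,.141]))
cv2.imwrite('pics/crop4.png',cv2.resize(im[60:350,140:500],None,fx=2,fy=2,interpolation=cv2.INTER_CUBIC))
E
```

```text
[ 0.51857735 -0.28411841  0.23035052] [ 1.79975182e+02  1.38978516e-02 -9.20727271e+01] [ -9.8  12.6  -9.9  -0.  -67.5   7.7] [[318.52722679 250.89060737]]
```

View pics/crop4.png

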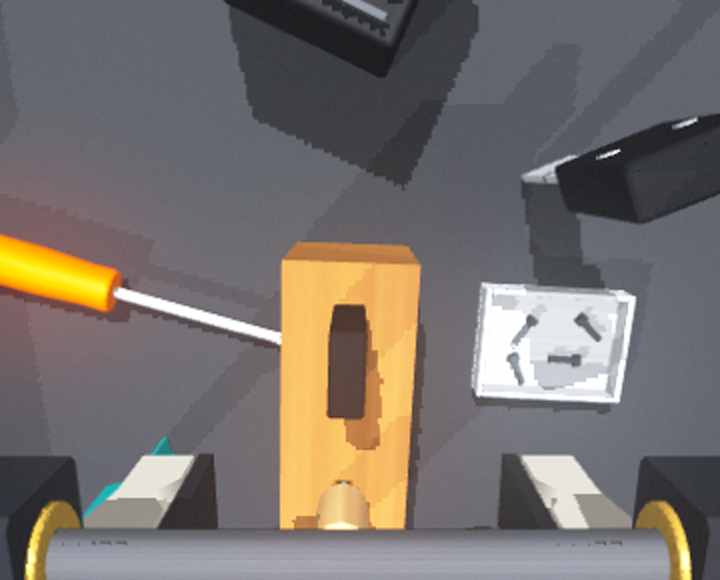

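The gauge handle's top face covers about crop (328–366, 332–417), centred at (347,374) and nearly aligned with the tool.

```bash
python3 - <<'E'
from h import *
c=(np.load('c4.npy'),)+cam('wrist')[1:]
k=lambda p:np.array(p)/2+[140,60]
P=plane(c,k([[328,332],[366,332],[327.5,417],[364,417]]),.141); print(P.round(4).tolist(),P.mean(0))
S=plane(c,k([[282,260],[280,525],[420,263],[407,528]]),.085)
for d in(S[1]-S[0],S[3]-S[2],P[2]-P[0],P[3]-P[1]): print(np.degrees(np.arctan2(-d[0],d[1])),np.linalg.norm(d))
m=P.mean(0); print('stand centreline x at gauge y', S.round(4).tolist())
for y in(-90,-92,-93): print(goto([m[0],m[1],.102],R.from_euler('xyz',[180,0,y],degrees=True).as_matrix()))
E
```

```text
[[0.5288, -0.3042, 0.141], [0.5151, -0.3037, 0.141], [0.5306, -0.2716, 0.141], [0.5169, -0.2711, 0.141]] [ 0.52284405 -0.28766127  0.141     ]
-4.314086291643965 0.1272085087924192
-3.529101238359434 0.12747357310608742
-3.145956116536484 0.03262915211938821
-3.265411352482795 0.03262992741751202
stand centreline x at gauge y [[0.5499, -0.3243, 0.085], [0.5595, -0.1974, 0.085], [0.4904, -0.3207, 0.085], [0.4982, -0.1935, 0.085]]
(array([  3.4,  -4.4, 128.3]), array([ 0.02,  0.01, -2.07]))
(array([  3.4,  -4.4, 128.3]), array([ 0.02,  0.01, -0.07]))
(array([  3.4,  -4.4, 128.3]), array([0.02, 0.01, 0.93]))
```

>>> apply_moves([
  {"fingers": 60, "delta_pos": [3.5, -4.5, 40], "angular": [0, 0, 1.4]},
  {"fingers": 50, "delta_pos": [3.5, -4.5, 80], "angular": [0, 0, 1.4]},
  {"fingers": 50, "delta_pos": [3.5, -4.5, 115], "angular": [0, 0, 1.4]},
  {"fingers": 40, "delta_pos": [3.5, -4.5, 132], "angular": [0, 0, 1.4]},
  {"fingers": 10, "delta_pos": [3.5, -4.5, 132], "angular": [0, 0, 1.4]},
  {"fingers": 0, "delta_pos": [3.5, -4.5, 132], "angular": [0, 0, 1.4]},
  {"fingers": 0, "delta_pos": [3.5, -4.5, 132], "angular": [0, 0, 1.4]},
  {"fingers": 0, "delta_pos": [3.5, -4.5, 132], "angular": [0, 0, 1.4]},
  {"fingers": 0, "delta_pos": [3.5, -4.5, 132], "angular": [0, 0, 1.4]},
  {"fingers": 0, "delta_pos": [3.5, -4.5, 132], "angular": [0, 0, 1.4]},
])

```text
clock: 7.6
tool_pos: [0.5239, -0.2887, 0.1001]
orientation: [-179.9, -0.0, -93.5]
force: [-0.1, 2.3, 6.3]
opening: 0.0141
gripper_force: 30.0
```

>>> apply_moves([
  {"fingers": 0, "delta_pos": [0, 0, 0], "angular": [0, 0, 0]},
  {"fingers": 0, "delta_pos": [0, 0, 0], "angular": [0, 0, 0]},
])

```text
clock: 7.8
tool_pos: [0.5239, -0.2887, 0.1001]
orientation: [-179.9, -0.0, -93.5]
force: [-0.8, 3.5, 7.3]
opening: 0.0138
gripper_force: 30.0
```

>>> apply_moves([
  {"fingers": 0, "delta_pos": [0, 0, -15], "angular": [0, 0, 0]},
  {"fingers": 0, "delta_pos": [0, 0, -40], "angular": [0, 0, 0]},
  {"fingers": 0, "delta_pos": [0, 0, -70], "angular": [0, 0, 0]},
  {"fingers": 0, "delta_pos": [0, 0, -105], "angular": [0, 0, 0]},
  {"fingers": 0, "delta_pos": [0, 0, -130], "angular": [0, 0, 0]},
  {"fingers": 0, "delta_pos": [0, 0, -130], "angular": [0, 0, 0]},
  {"fingers": 0, "delta_pos": [0, 0, -130], "angular": [0, 0, 0]},
])

```text
clock: 8.5
tool_pos: [0.5232, -0.2885, 0.2292]
orientation: [-179.9, 0.0, -93.6]
force: [0.8, -0.4, -2.1]
opening: 0.014
gripper_force: 30.0
```

```bash
python3 - <<'E'
from h import *
g=R.from_euler('xyz',[180,0,-76.9],degrees=True).as_matrix()
o=ctrl.get_obs(); print(o['force'],o['opening'],goto([.4628,-.0034,.23],g))
E
```

```text
[ 0.79151516 -0.44903526 -2.09926782] 0.013976062451757115 (array([-280.8,   78. ,   -0.9]), array([ -0.09,   0.  , -16.67]))
```

>>> apply_moves([
  {"fingers": 0, "delta_pos": [-40, 11, 0], "angular": [0, 0, -3]},
  {"fingers": 0, "delta_pos": [-80, 22, 0], "angular": [0, 0, -6]},
  {"fingers": 0, "delta_pos": [-120, 33, 0], "angular": [0, 0, -9]},
  {"fingers": 0, "delta_pos": [-160, 44, 0], "angular": [0, 0, -12]},
  {"fingers": 0, "delta_pos": [-200, 55, 0], "angular": [0, 0, -14]},
  {"fingers": 0, "delta_pos": [-240, 67, 0], "angular": [0, 0, -16.7]},
  {"fingers": 0, "delta_pos": [-270, 75, 0], "angular": [0, 0, -16.7]},
  {"fingers": 0, "delta_pos": [-281, 78, 0], "angular": [0, 0, -16.7]},
  {"fingers": 0, "delta_pos": [-281, 78, 0], "angular": [0, 0, -16.7]},
  {"fingers": 0, "delta_pos": [-281, 78, 0], "angular": [0, 0, -16.7]},
])

```text
clock: 9.5
tool_pos: [0.4625, -0.0036, 0.228]
orientation: [179.9, -0.0, -76.8]
force: [0.1, 0.3, -1.7]
opening: 0.0136
gripper_force: 30.0
```

```bash
python3 - <<'E'
from h import *
im,c=snap('wrist','w5'); s,cs=snap('scene','s5'); o=ctrl.get_obs(); print(o['tool_pos'],o['orientation'],o['force'])
t=o['tool_pos']; print('pred tip w',proj(c,[t-[0,0,.093]]),'gap w',proj(c,[.4628,-.0034,.09]),'scene',proj(cs,[t-[0,0,.093],[.4628,-.0034,.09]]))
a=cv2.resize(im[150:350,220:420],None,fx=2.8,fy=2.8,interpolation=cv2.INTER_CUBIC)
u=proj(cs,[.4628,-.0034,.11])[0].astype(int); b=cv2.resize(s[u[1]-60:u[1]+40,u[0]-20:u[0]+20],(224,560),interpolation=cv2.INTER_CUBIC); print('scene crop origin',u-[20,60])
cv2.imwrite('pics/crop5.png',np.hstack([a,b]))
E
```

```text
[ 0.46264669 -0.00417125  0.22809542] [ 1.79940987e+02 -1.29896953e-02 -7.69092591e+01] [-0.35714942 -0.25162226 -1.46996557]
pred tip w [[319.33144601 249.74115323]] gap w [[318.78633276 235.86053208]] scene [[329.53665115 210.70491069]
 [329.24568041 221.37837755]]
scene crop origin [309 156]
```

View pics/crop5.png

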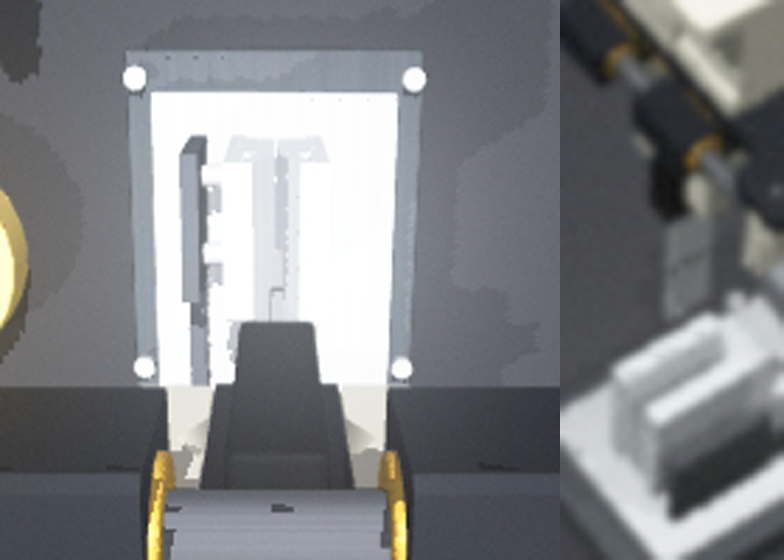

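The gauge hangs upright with the handle centred at about column 278, the same as the mouth's centre. I'll go down to the mouth, then more slowly.

>>> apply_moves([
  {"fingers": 0, "delta_pos": [0, 0, 15], "angular": [0, 0, 0]},
  {"fingers": 0, "delta_pos": [0, 0, 30], "angular": [0, 0, 0]},
  {"fingers": 0, "delta_pos": [0, 0, 35], "angular": [0, 0, 0]},
  {"fingers": 0, "delta_pos": [0, 0, 39], "angular": [0, 0, 0]},
  {"fingers": 0, "delta_pos": [0, 0, 42], "angular": [0, 0, 0]},
  {"fingers": 0, "delta_pos": [0, 0, 45], "angular": [0, 0, 0]},
  {"fingers": 0, "delta_pos": [0, 0, 48], "angular": [0, 0, 0]},
  {"fingers": 0, "delta_pos": [0, 0, 50], "angular": [0, 0, 0]},
  {"fingers": 0, "delta_pos": [0, 0, 52], "angular": [0, 0, 0]},
  {"fingers": 0, "delta_pos": [0, 0, 52], "angular": [0, 0, 0]},
])

```text
clock: 10.6
tool_pos: [0.4626, -0.0033, 0.1764]
orientation: [180.0, 0.0, -76.8]
force: [-0.1, -1.0, -1.5]
opening: 0.014
gripper_force: 30.0
```

Tip is about 7 mm into the mouth with no contact yet. Continuing slowly.

>>> apply_moves([
  {"fingers": 0, "delta_pos": [0, 0, 1.5], "angular": [0, 0, 0]},
  {"fingers": 0, "delta_pos": [0, 0, 3], "angular": [0, 0, 0]},
  {"fingers": 0, "delta_pos": [0, 0, 4.5], "angular": [0, 0, 0]},
  {"fingers": 0, "delta_pos": [0, 0, 6], "angular": [0, 0, 0]},
  {"fingers": 0, "delta_pos": [0, 0, 7.5], "angular": [0, 0, 0]},
  {"fingers": 0, "delta_pos": [0, 0, 9], "angular": [0, 0, 0]},
  {"fingers": 0, "delta_pos": [0, 0, 10], "angular": [0, 0, 0]},
  {"fingers": 0, "delta_pos": [0, 0, 10], "angular": [0, 0, 0]},
])

```text
clock: 11.4
tool_pos: [0.4626, -0.0034, 0.1664]
orientation: [180.0, -0.0, -76.9]
force: [-0.7, -0.3, -1.3]
opening: 0.0138
gripper_force: 30.0
```

>>> apply_moves([
  {"fingers": 0, "delta_pos": [0, 0, 1], "angular": [0, 0, 0]},
  {"fingers": 0, "delta_pos": [0, 0, 2], "angular": [0, 0, 0]},
  {"fingers": 0, "delta_pos": [0, 0, 3], "angular": [0, 0, 0]},
  {"fingers": 0, "delta_pos": [0, 0, 4], "angular": [0, 0, 0]},
  {"fingers": 0, "delta_pos": [0, 0, 5], "angular": [0, 0, 0]},
  {"fingers": 0, "delta_pos": [0, 0, 6], "angular": [0, 0, 0]},
  {"fingers": 0, "delta_pos": [0, 0, 7], "angular": [0, 0, 0]},
  {"fingers": 0, "delta_pos": [0, 0, 7], "angular": [0, 0, 0]},
])

```text
clock: 12.2
tool_pos: [0.4627, -0.0033, 0.1594]
orientation: [180.0, 0.0, -76.9]
force: [1.1, -0.4, 2.5]
opening: 0.014
gripper_force: 30.0
```

>>> apply_moves([
  {"fingers": 0, "delta_pos": [0, 0, 1.2], "angular": [0, 0, 0]},
  {"fingers": 0, "delta_pos": [0, 0, 2.5], "angular": [0, 0, 0]},
  {"fingers": 0, "delta_pos": [0, 0, 4], "angular": [0, 0, 0]},
  {"fingers": 0, "delta_pos": [0, 0, 5.5], "angular": [0, 0, 0]},
  {"fingers": 0, "delta_pos": [0, 0, 7], "angular": [0, 0, 0]},
  {"fingers": 0, "delta_pos": [0, 0, 8.5], "angular": [0, 0, 0]},
  {"fingers": 0, "delta_pos": [0, 0, 10], "angular": [0, 0, 0]},
  {"fingers": 0, "delta_pos": [0, 0, 11.5], "angular": [0, 0, 0]},
  {"fingers": 0, "delta_pos": [0, 0, 12.5], "angular": [0, 0, 0]},
  {"fingers": 0, "delta_pos": [0, 0, 12.5], "angular": [0, 0, 0]},
])

```text
clock: 13.2
tool_pos: [0.4626, -0.0034, 0.1469]
orientation: [180.0, 0.0, -76.9]
force: [0.5, -0.1, 0.9]
opening: 0.0137
gripper_force: 30.0
```

>>> apply_moves([
  {"fingers": 0, "delta_pos": [0, 0, 0], "angular": [0, 0, 0]},
  {"fingers": 0, "delta_pos": [0, 0, 0], "angular": [0, 0, 0]},
  {"fingers": 0, "delta_pos": [0, 0, 0], "angular": [0, 0, 0]},
  {"fingers": 0, "delta_pos": [0, 0, 0], "angular": [0, 0, 0]},
  {"fingers": 0, "delta_pos": [0, 0, 0], "angular": [0, 0, 0]},
])

```text
clock: 13.7
tool_pos: [0.4625, -0.0034, 0.1468]
orientation: [180.0, 0.0, -76.9]
force: [1.0, 0.1, -1.2]
opening: 0.0136
gripper_force: 30.0
```

```bash
python3 - <<'E'
from h import *
s,cs=snap('scene','s6'); w,c=snap('wrist','w6'); t,ct=snap('top','t6'); o=ctrl.get_obs(); print(o['tool_pos'],o['force'],o['qvel'].round(2))
u=proj(cs,[.4628,-.0034,.11])[0].astype(int); b=cv2.resize(s[u[1]-35:u[1]+35,u[0]-30:u[0]+70],(800,560),interpolation=cv2.INTER_CUBIC)
cv2.imwrite('pics/crop6.png',b)
E
```

```text
[ 0.46251137 -0.00334514  0.14688618] [-0.51544401 -0.06495608 -2.17853311] [-0.    0.02  0.   -0.02  0.08  0.08]
```

View pics/crop6.png

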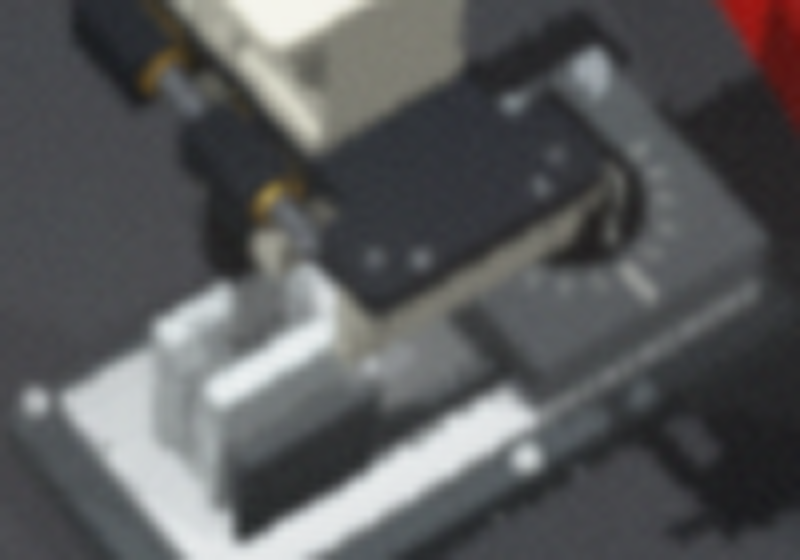

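The blade sits between the plates. A short 2 mm advance read while moving will confirm the drag.

>>> apply_moves([
  {"fingers": 0, "delta_pos": [0, 0, 1], "angular": [0, 0, 0]},
  {"fingers": 0, "delta_pos": [0, 0, 2], "angular": [0, 0, 0]},
])

```text
clock: 14.05
tool_pos: [0.4632, -0.0032, 0.1455]
orientation: [-179.9, -0.0, -76.8]
force: [0.2, -0.8, 4.8]
opening: 0.0139
gripper_force: 30.0
```

>>> apply_moves([
  {"fingers": 0, "delta_pos": [0, 0, 0], "angular": [0, 0, 0]},
  {"fingers": 0, "delta_pos": [0, 0, 0], "angular": [0, 0, 0]},
  {"fingers": 0, "delta_pos": [0, 0, 0], "angular": [0, 0, 0]},
  {"fingers": 0, "delta_pos": [0, 0, 0], "angular": [0, 0, 0]},
  {"fingers": 0, "delta_pos": [0, 0, 0], "angular": [0, 0, 0]},
])

```text
clock: 14.55
tool_pos: [0.4628, -0.0033, 0.1451]
orientation: [-180.0, -0.0, -76.9]
force: [0.3, -1.0, 3.6]
opening: 0.0137
gripper_force: 30.0
```

```bash
python3 - <<'E'
from h import *
w=cv2.imread('pics/w6.png'); s=cv2.imread('pics/s6.png')
a=cv2.resize(w[180:320,250:390],(560,560),interpolation=cv2.INTER_CUBIC)
cv2.imwrite('pics/crop7.png',np.hstack([a,cv2.resize(s[175:215,310:350],(240,560),interpolation=cv2.INTER_CUBIC)]))
E
```

```text
(no output)
```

View pics/crop7.png

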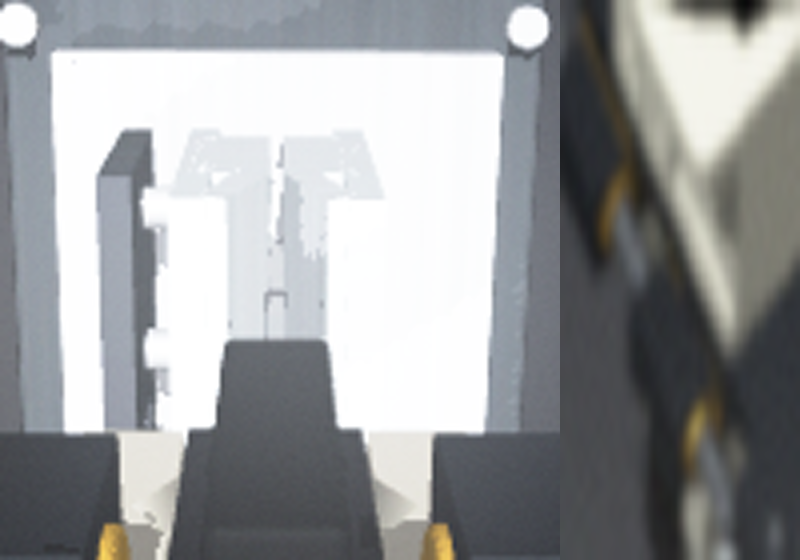

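The blade is in the slit with about 6 N of drag and about 38 mm nominal depth, and the arm is holding still. Handing in.

```bash
python3 -c "
from plant import ctrl
print(ctrl.close_job())"
```

```text
the job is handed in; nothing more can be done
None
```

I handed the job in at about 14.6 s without seeing a verdict: the dial was on the long mark, and the gauge is held still and upright in the gap about 38 mm deep by arm position, with about 6 N of drag; I did not re-measure the dial after the insertion.

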